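# Zero the stroke readout and draw the pump plunger to its service mark

### The arm

A 7-joint arm with a two-finger parallel gripper is mounted at the origin on the work surface. World frame = base frame: x ahead of the robot, y to its left, z up, the work surface at z = 0. Lengths are in m, angles in rad, forces in N, time in s.
With the tool pointing down it reaches from about 0.4 to 0.9 m from the base axis. Payload 5.5 kg.
Tool frame: the origin (TCP) lies at the very end of the fingers, on their centre line; the grasp point (between the pads) lies 19 mm behind it; z points along the fingers, y is the line along which they close (so a half turn about z gives the same grasp; the last joint's range is limited). The gripper opens to 92 mm and grips with 3 to 60 N. Pads are 19 mm wide; open, the fingers measure 130 mm over their backs; the gripper's body (75 mm by 190 mm) begins 47 mm behind the grasp point.
Start: joints at [1.545, 0.501, -0.427, 1.55, 0.221, 1.138, -0.21], TCP at [0.185, -0.623, 0.227] pointing down, gripper open.
Joint ranges: [-2.88, 2.88], [-0.31, 2.03], [-1.54, 1.56], [0.2, 2.42], [-1.41, 4.55], [0.19, 2.02], [-2.57, 2.57]. Speed limits (rad/s): [2.57, 2.57, 3.14, 3.14, 3.14, 3.14, 3.14].

### API

Orientations are given as a unit quaternion [x, y, z, w].
In Python, from rig import arm gives the robot as it stands.
- The arm moves only by the tool send_rows, never from a script. Its argument "plan" is a list of rows, each an object with "delta_pos": the shift along the tool's x, y, z in cm, a list of three; "rotation": the turn, a rotation vector about the tool's x, y, z in degrees, a list of three; "grip": the closure in counts, from 0 (fully open) to 255 (shut). A call has 1 to 12 rows; each row shifts and turns the commanded pose from where the row before left it, along the tool's axes as they then stand; what a row does not reach is not made up. A row lasts 1/12 s, in which the tool goes at most 41.7 mm and 7.16 degrees, less where a joint would pass 70% of its speed; a pose out of reach is approached as far as the arm can. A call is refused whole if a number of a shift passes 4.17 or a number of a turn 7.16, either way. A call with a gripper value outside its range is refused whole. The fingers move at their own pace and stop on an object; the grip force is fixed at half the most. Time passes only in rows, so rows that do not move let the fingers close. It gives the time, the measured TCP pose, the force, the opening and the grip force at its end, in the units of the state.
- arm.observe(): the state, without advancing time (a new reading comes with each control period).
- arm.read_camera(name): name is "side" or "top" or "wrist"; returns the picture (420x560x3 uint8, blue, green, red); there is no depth.
- arm.camera_info(name): a dict with "fx", "fy", "cx", "cy" (pixels), "xyz" and "rotation" of the camera in the world; the wrist camera has in their place "tool_from_camera" (4x4, takes a point from camera to tool coordinates, whose origin is the TCP and whose axes are the flange's). Camera axes: x right, y down, z forward; pixel columns grow to the right and rows downward; lengths in m; the calibration is good to about 2 mm. A picture is of the moment at which its call begins: read the wrist's pose just before it. camera_info takes no time and is no camera call.
- arm.close_job(): hands the job in; it is judged then, once.
The state is a dict: "time": time; "joint_positions": joint angles; "dq": joint speeds; "joint_torque": joint torques, N m; "tool_pos": TCP position; "orientation": TCP orientation; "ft_force": force on the tool from outside, world axes, zero at the start; "torque": the same for the moment, N m; "opening": finger opening in m; "finger_force": force on a finger pad.
Only numpy, scipy, OpenCV 4.12 (cv2) and the standard library are available. Lean on these libraries where they do the work, as an engineer would, in place of code of your own. Each camera call takes 0.05 s, during which the arm holds its last target. There are 200 camera calls.

### The job

Set up the desoldering pump on the test stand for a piston check: take the stylus from its black holder, push the small recessed red zero button of the grey readout right down with it while the plunger is still fully in, and stand the stylus back in its holder. Then grip the plunger's yellow knob and draw the rod gently straight up, without forcing it sideways in the snug bore, until the whole red band shows above the barrel but none of the blue band below it, and finish while still holding it there: do not let go. Leave the solder spool, the cutters and the capacitor where they are.

Things in the scene. Friction and masses are not known exactly. Their poses are not given: they have to be found in the camera images.
- stand: Test stand, fixed: blue base plate 100 x 210 x 10 mm, origin at the centre of its underside, z up. An upright aluminium pump barrel, about 28 mm across, its top at z = 115 mm, stands at x 0, y +70 mm of this frame, with a dark bracket on its -x side up to z = 80 mm. A grey readout box 80 x 62 mm with a screen stands at x 0, y -65 mm, its top at z = 38 mm.
- bore_mouth (a point): Centre of the barrel's mouth, 115 mm above the bench (stand frame 0, 70, 115 mm). The bore is vertical, 13 mm across, 95 mm deep, its floor at z = 20 mm.
- zero (a joint): Red zero button of the readout: travel in m, 0 released, 0.0035 fully down. It springs back; needs about 1 N to start and 3 N fully down. It counts as pressed beyond 0.0025.
- zero_top (a point): Centre of the red button's face (9 mm across), which moves down with it. Released it lies 34 mm above the bench, 4 mm below the readout's top face, in a round hole 11 mm across, too narrow for a finger.
- plunger: Plunger, loose in the bore: steel rod 12 mm in diameter (0.5 mm clearance all round) with a yellow round knob on top; 141 mm long, 60 to 130 g. Origin at the centre of the rod's foot, z along the rod to the knob. At the start the foot stands on the bore floor (origin 20 mm above the bench). Red band 59 to 67 mm from the foot, blue band 35 to 45 mm.
- knob (a point): Centre of the plunger's yellow knob (22 mm in diameter, 24 mm tall), on the axis, 129 mm from the foot; 149 mm above the bench at the start, with 22 mm of bare rod between barrel and knob. Drawn up by 36 mm the red band is fully out, by 50 mm the blue band begins to show: about 43 mm is right.
- holder: Black stylus holder, fixed to the bench: block 60 x 60 x 60 mm, origin at the centre of its underside.
- holder_mouth (a point): Centre of the holder's round upright hole, on its top face 60 mm above the bench: 14.5 mm across, 55 mm deep, floor 5 mm above the bench.
- stylus: Stylus: orange round bar 13 mm in diameter with a steel tip, 130 mm long overall, about 30 g; origin at the point of the tip, z along it to the blunt end. The tip is 5 mm across for 8 mm, then a cone widens to the full 13 mm at 16 mm from the point. At the start it stands point down in the holder, 75 mm of it showing.
- stylus_tip (a point): The point of the stylus (same as its origin).
- spool: Bystander: blue solder spool standing on the bench, 54 mm across, 44 mm tall; origin at the centre of its underside.
- cutters: Bystander: blue-handled side cutters lying flat, about 95 x 45 x 11 mm; origin near the jaws.
- capacitor: Bystander: black capacitor standing on end, 22 mm across, 32 mm tall; origin at the centre of its underside.
Things that resemble listed ones, but are neither listed nor needed, are in the scene too. There is more than one size of the holder; the job needs the largest. Of the things shaped like the plunger, the steel one is meant.

How it is judged:
By the outcome, as a careful person would: the job done as asked, in the order asked, and still so for the second after the job is handed in, while the arm keeps its last pose, push and grip.
It also fails if it takes over 72 s, if anything falls off the work surface, if the arm or the gripper's body presses on something with over 40 N, if the wrist force passes 120 N, or if a joint passes its speed limit or range.

## Working session

There is one attempt and no reset: what is moved stays moved. The work goes in short steps, Python scripts to look and compute and a tool call to move; the robot and the scene stay as the last step left them, time stands still between calls to the robot, and variables do not carry over. Pictures are saved under pics/ and viewed, at most 10 in all, crops included, and the job is handed in when it is done.

Besides the shell and the picture viewer there is one more tool, called after "Request:" as name(argument=value, ...) on one line, values as JSON. send_rows: Moves the arm, as the interface text tells. Its arguments: {"type":"object","properties":{"plan":{"type":"array","items":{"type":"object","properties":{"delta_pos":{"type":"array","items":{"type":"number"}},"rotation":{"type":"array","items":{"type":"number"}},"grip":{"type":"number"}}}}},"required":["plan"]}

```bash
mkdir -p pics; ls
python3 - <<'E'
from rig import arm
import cv2,json
s=arm.observe();print(s)
for n in("top","side"):
    cv2.imwrite(f"pics/{n}0.png",arm.read_camera(n));print(n,arm.camera_info(n))
print(arm.camera_info("wrist"))
E
```

```text
pics
{'time': 0.0, 'joint_positions': array([ 1.54517008,  0.5018475 , -0.42677443,  1.55144448,  0.22077593,
        1.13828065, -0.21029279]), 'dq': array([-0.0004592 ,  0.00077579, -0.00071263, -0.00031344,  0.00032009,
        0.00195974, -0.00049315]), 'joint_torque': array([ 2.73054793e-04, -5.66596627e+01, -5.81581727e+00, -2.79114568e+01,
       -6.85488735e-02,  3.11492023e-02,  2.01210546e-04]), 'tool_pos': array([ 0.18489634, -0.62242332,  0.22567938]), 'orientation': array([ 9.89587472e-01,  1.43929507e-01, -9.71354495e-05, -9.60613056e-04]), 'ft_force': array([0.47660946, 0.4846135 , 0.85913485]), 'torque': array([0.01558473, 0.00994275, 0.0387541 ]), 'finger_force': 0.0, 'opening': 0.09173513091492581}
top {'fx': 430.1709004074158, 'fy': 430.1709004074158, 'cx': 275.3803618887705, 'cy': 212.7914801244655, 'xyz': array([0.48436523, 0.01595525, 1.11518853]), 'rotation': array([ 0.71426391, -0.69755862,  0.04235258, -0.03801711])}
side {'fx': 416.8248445462359, 'fy': 416.8248445462359, 'cx': 275.2952849148564, 'cy': 207.02710485821066, 'xyz': array([0.39914201, 0.52755701, 0.66033095]), 'rotation': array([-0.16111758,  0.91101922, -0.3730045 ,  0.0703758 ])}
{'fx': 328.16656501266215, 'fy': 328.16656501266215, 'cx': 283.4162142168839, 'cy': 209.6168802458641, 'tool_from_camera': array([[-3.13527721e-05, -9.63203804e-01, -2.68772079e-01,
         7.06414272e-02],
       [ 9.99999945e-01,  5.85167231e-05, -3.26359423e-04,
        -4.08391266e-04],
       [ 3.30078299e-04, -2.68772074e-01,  9.63203750e-01,
        -1.57618735e-01],
       [ 0.00000000e+00,  0.00000000e+00,  0.00000000e+00,
         1.00000000e+00]])}
```

View pics/top0.png

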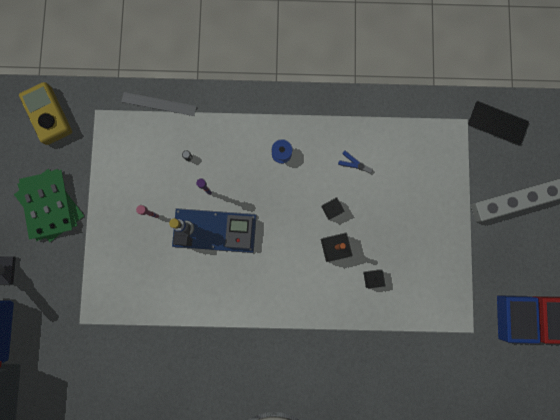

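View pics/side0.png

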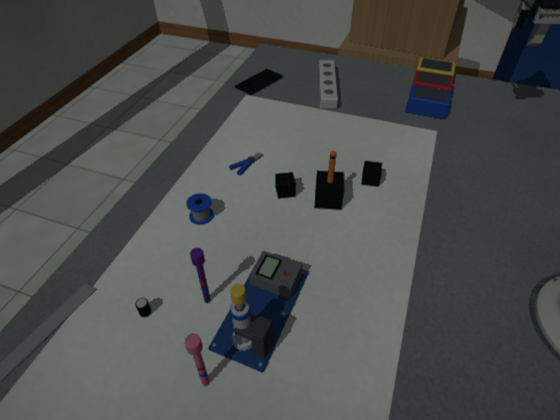

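The top view shows the stand (barrel about (180,227), red button about (237,240)) and the large holder with the orange stylus at about (340,246). The side view shows the same layout: knob (238,294), button (287,273), stylus end (332,154). Next I'll segment these and cross-check the two views.

```bash
cat > h.py <<'E'
from rig import arm
import numpy as np, cv2
from scipy.spatial.transform import Rotation as R
def cam(n,s=None):
    i=arm.camera_info(n)
    K=np.array([[i['fx'],0,i['cx']],[0,i['fy'],i['cy']],[0,0,1]])
    if n=='wrist':
        s=s or arm.observe(); T=np.eye(4);T[:3,:3]=R.from_quat(s['orientation']).as_matrix();T[:3,3]=s['tool_pos']
        T=T@i['tool_from_camera']; return K,T[:3,:3],T[:3,3]
    r=i['rotation']; r=np.array(r)
    return K,(R.from_quat(r).as_matrix()),np.array(i['xyz'])
def ray(c,uv):
    K,M,p=c; return p,M@np.linalg.solve(K,[uv[0],uv[1],1])
def atz(c,uv,z):
    p,d=ray(c,uv); return p+d*(z-p[2])/d[2]
def proj(c,X):
    K,M,p=c; q=K@(M.T@(np.array(X)-p)); return q[:2]/q[2]
def blobs(im,lo,hi,amin=4):
    m=cv2.inRange(cv2.cvtColor(im,cv2.COLOR_BGR2HSV),np.array(lo),np.array(hi))
    n,l,st,c=cv2.connectedComponentsWithStats(m)
    return [(c[i].round(1).tolist(),st[i].tolist()) for i in range(1,n) if st[i][4]>=amin]
E
python3 - <<'E'
from h import *
for n,(x0,x1,y0,y1) in {'top':(80,475,110,330),'side':(20,440,80,400)}.items():
    im=cv2.imread(f'pics/{n}0.png');c=cam(n)
    z=np.zeros_like(im);z[y0:y1,x0:x1]=im[y0:y1,x0:x1]
    for col,lo,hi in (('yel',(20,120,80),(32,255,255)),('orange',(5,150,90),(16,255,255)),('red',(0,150,60),(4,255,255)),('red2',(172,150,60),(180,255,255)),('black',(0,0,1),(180,255,40)),('blue',(105,120,40),(125,255,255))):
        for ce,st in blobs(z,lo,hi,6):
            print(n,col,ce,st,*[atz(c,ce,h)[:2].round(4) for h in (.034,.06,.135,.161)])
E
```

```text
top yel [173.7, 222.9] [170, 219, 9, 9, 62] [0.5761 0.2662] [0.5739 0.2602] [0.5676 0.2428] [0.5654 0.2368]
top orange [342.2, 245.2] [340, 243, 5, 5, 20] [ 0.5301 -0.1589] [ 0.529  -0.1547] [ 0.5258 -0.1426] [ 0.5247 -0.1384]
top orange [336.6, 246.0] [335, 245, 4, 3, 7] [ 0.5277 -0.1448] [ 0.5267 -0.141 ] [ 0.5237 -0.1298] [ 0.5226 -0.1259]
top red [237.5, 240.0] [237, 239, 2, 3, 6] [0.5369 0.1042] [0.5357 0.1021] [0.532 0.096] [0.5307 0.0938]
top black [472.1, 119.2] [469, 110, 6, 17, 74] [ 0.8654 -0.4955] [ 0.8563 -0.4832] [ 0.8298 -0.4478] [ 0.8207 -0.4355]
top black [281.5, 148.9] [280, 147, 4, 5, 15] [ 0.7738 -0.0011] [ 7.668e-01 -7.000e-04] [7.467e-01 5.000e-04] [0.7398 0.0009]
top black [188.0, 159.0] [186, 158, 4, 3, 8] [0.7412 0.2378] [0.735  0.2325] [0.7172 0.2171] [0.7111 0.2118]
top black [332.4, 208.5] [322, 198, 21, 21, 245] [ 0.6224 -0.1335] [ 0.619  -0.1299] [ 0.6095 -0.1195] [ 0.6061 -0.116 ]
top black [231.0, 219.5] [230, 219, 4, 3, 6] [0.5882 0.1223] [0.5857 0.1198] [0.5785 0.1124] [0.576  0.1098]
top black [242.0, 220.0] [239, 220, 7, 1, 7] [0.5876 0.0945] [0.58
[... 4965 characters left out ...]
159 0.0786] [0.7002 0.1008]
side blue [201.5, 218.4] [190, 209, 24, 15, 113] [0.7494 0.0319] [0.7348 0.0524] [0.6929 0.1118] [0.6783 0.1324]
side blue [292.1, 298.5] [279, 271, 29, 45, 215] [0.5132 0.1488] [0.5084 0.1645] [0.4948 0.2098] [0.49   0.2256]
side blue [241.2, 316.7] [209, 278, 70, 78, 1257] [0.5821 0.2113] [0.5745 0.2244] [0.5526 0.2623] [0.545  0.2754]
side blue [204.8, 290.2] [202, 288, 6, 5, 22] [0.6635 0.1853] [0.6525 0.1995] [0.6209 0.2405] [0.6099 0.2547]
side blue [250.2, 358.7] [231, 348, 40, 24, 447] [0.5398 0.2734] [0.534  0.2839] [0.5171 0.3144] [0.5113 0.3249]
side blue [203.0, 374.9] [200, 373, 6, 4, 14] [0.5972 0.3213] [0.589  0.3298] [0.5652 0.3545] [0.557  0.3631]
```

```bash
cat >> h.py <<'E'
def to(P,yaw=None):
    s=arm.observe();M=R.from_quat(s['orientation'])
    d=M.inv().apply(np.array(P)-s['tool_pos'])*100
    e=None
    t=R.from_euler('z',np.degrees(np.arctan2(*M.as_matrix()[1::-1,0])) if yaw is None else yaw,degrees=True)*R.from_euler('x',180,degrees=True)
    print('pos',s['tool_pos'].round(4),'t',s['time'],'delta cm',d.round(3),'rot deg',np.degrees((M.inv()*t).as_rotvec()).round(2),'F',s['ft_force'].round(2),'open',round(s['opening'],4),'ff',s['finger_force'])
E
python3 -c "
from h import *
to([.526,-.142,.20])
c=cam('top');print('pink,purple',atz(c,(142,210),.135),atz(c,(202,183),.135))"
```

```text
pos [ 0.1849 -0.6225  0.2258] t 0.1 delta cm [ 46.383 -36.334   2.647] rot deg [-0.1 -0.   0. ] F [-0.    0.28 -0.1 ] open 0.0914 ff 0.0
pink,purple [0.59545609 0.31672787 0.135     ] [0.66150945 0.18222229 0.135     ]
```

Request:
send_rows(plan=[{"delta_pos":[1.2,-0.9,0],"rotation":[0,0,0],"grip":0},{"delta_pos":[2.4,-1.9,0],"rotation":[0,0,0],"grip":0},{"delta_pos":[2.4,-1.9,0],"rotation":[0,0,0],"grip":0},{"delta_pos":[2.4,-1.9,0],"rotation":[0,0,0],"grip":0},{"delta_pos":[2.4,-1.9,0],"rotation":[0,0,0],"grip":0},{"delta_pos":[2.4,-1.9,0],"rotation":[0,0,0],"grip":0},{"delta_pos":[2.4,-1.9,0],"rotation":[0,0,0],"grip":0},{"delta_pos":[2.4,-1.9,0],"rotation":[0,0,0],"grip":0},{"delta_pos":[2.4,-1.9,0],"rotation":[0,0,0],"grip":0},{"delta_pos":[2.4,-1.9,0],"rotation":[0,0,0],"grip":0},{"delta_pos":[2.4,-1.9,0],"rotation":[0,0,0],"grip":0},{"delta_pos":[2.4,-1.9,0],"rotation":[0,0,0],"grip":0}])

```text
time: 1.1
tool_pos: [0.3882, -0.3328, 0.2266]
orientation: [0.99, 0.144, -0.0, -0.0]
ft_force: [1.7, -0.4, -0.7]
opening: 0.0916
finger_force: 0.0
```

Request:
send_rows(plan=[{"delta_pos":[2.4,-1.9,0],"rotation":[0,0,0],"grip":0},{"delta_pos":[2.4,-1.9,0],"rotation":[0,0,0],"grip":0},{"delta_pos":[2.4,-1.9,0.4],"rotation":[0,0,0],"grip":0},{"delta_pos":[2.4,-1.9,0.4],"rotation":[0,0,0],"grip":0},{"delta_pos":[2.4,-1.9,0.4],"rotation":[0,0,0],"grip":0},{"delta_pos":[2.4,-1.9,0.4],"rotation":[0,0,0],"grip":0},{"delta_pos":[2.4,-1.9,0.4],"rotation":[0,0,0],"grip":0},{"delta_pos":[1.2,-0.9,0.4],"rotation":[0,0,0],"grip":0},{"delta_pos":[0,0,0],"rotation":[0,0,0],"grip":0},{"delta_pos":[0,0,0],"rotation":[0,0,0],"grip":0},{"delta_pos":[0,0,0],"rotation":[0,0,0],"grip":0}])

```text
time: 2.02
tool_pos: [0.5188, -0.1485, 0.2025]
orientation: [0.99, 0.144, -0.001, 0.0]
ft_force: [-1.0, -0.9, -0.5]
opening: 0.0922
finger_force: 0.0
```

```bash
python3 -c "
from h import *
to([.526,-.142,.20])
c=cam('wrist');im=arm.read_camera('wrist');cv2.imwrite('pics/w1.png',im)
print(proj(c,[.526,-.142,.135]))
for ce,st in blobs(im,(5,150,90),(16,255,255),30): print(ce,st,atz(c,ce,.135))
"
```

```text
pos [ 0.5188 -0.1485  0.2025] t 2.0167 delta cm [ 0.873 -0.419  0.254] rot deg [0.02 0.07 0.  ] F [-0.96 -0.93 -0.49] open 0.0922 ff 0.0
[278.17783645 208.27727563]
[277.3, 190.9] [274, 183, 7, 18, 83] [ 0.53795646 -0.13786615  0.135     ]
[280.6, 209.9] [273, 202, 17, 17, 232] [ 0.52533978 -0.14399073  0.135     ]
```

View pics/w1.png

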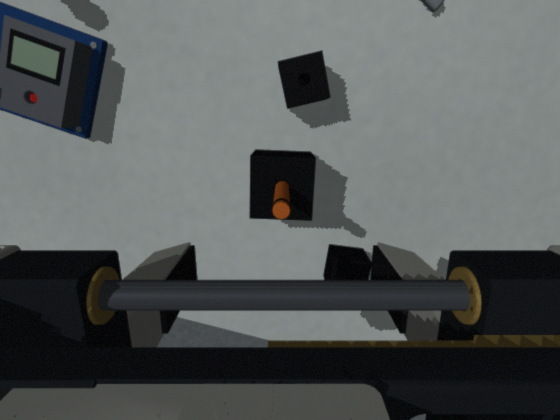

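The wrist view shows the stylus end at (281,210), which gives (0.525,-0.144) and agrees with the fixed cameras. The readout and its button are at upper left, (32,97).

```bash
python3 -c "
from h import *
c=cam('wrist');im=cv2.imread('pics/w1.png')
for r in ((0,150,60),(4,255,255)),((172,150,60),(180,255,255)):
  for ce,st in blobs(im[:,:120],*r,10): print(ce,st,atz(c,ce,.034))
to([.5255,-.1432,.096])"
```

```text
[32.9, 97.5] [29, 93, 8, 10, 53] [0.53728547 0.10279798 0.034     ]
pos [ 0.5188 -0.1492  0.2027] t 2.0667 delta cm [ 0.823 -0.388 10.665] rot deg [0.03 0.06 0.  ] F [ 0.63 -0.53 -0.2 ] open 0.0916 ff 0.0
```

Request:
send_rows(plan=[{"delta_pos":[0.4,-0.2,0],"rotation":[0,0,0],"grip":0},{"delta_pos":[0.4,-0.2,0.6],"rotation":[0,0,0],"grip":0},{"delta_pos":[0,0,2],"rotation":[0,0,0],"grip":0},{"delta_pos":[0,0,2],"rotation":[0,0,0],"grip":0},{"delta_pos":[0,0,2],"rotation":[0,0,0],"grip":0},{"delta_pos":[0,0,2],"rotation":[0,0,0],"grip":0},{"delta_pos":[0,0,1.4],"rotation":[0,0,0],"grip":0},{"delta_pos":[0,0,0.6],"rotation":[0,0,0],"grip":0},{"delta_pos":[0,0,0],"rotation":[0,0,0],"grip":0},{"delta_pos":[0,0,0],"rotation":[0,0,0],"grip":0},{"delta_pos":[0,0,0],"rotation":[0,0,0],"grip":0}])

```text
time: 2.98
tool_pos: [0.5271, -0.1421, 0.0977]
orientation: [0.99, 0.144, 0.001, 0.0]
ft_force: [1.0, 0.4, 0.7]
opening: 0.092
finger_force: 0.0
```

```bash
python3 -c "
from h import *
to([.5255,-.1432,.096])
c=cam('wrist');im=arm.read_camera('wrist');cv2.imwrite('pics/w2.png',im)
for ce,st in blobs(im,(5,150,60),(16,255,255),30): print(ce,st,atz(c,ce,.135))"
```

```text
pos [ 0.5271 -0.1421  0.0977] t 2.9833 delta cm [-0.186  0.055  0.167] rot deg [ 0.05 -0.09 -0.  ] F [0.97 0.37 0.73] open 0.092 ff 0.0
[286.1, 253.2] [275, 227, 25, 52, 1017] [ 0.54562459 -0.13725617  0.135     ]
[287.7, 311.6] [279, 310, 18, 4, 48] [ 0.5206959  -0.14541274  0.135     ]
```

Request:
send_rows(plan=[{"delta_pos":[-0.15,0.05,0.1],"rotation":[0,0,0],"grip":0},{"delta_pos":[0,0,0],"rotation":[0,0,0],"grip":120},{"delta_pos":[0,0,0],"rotation":[0,0,0],"grip":180},{"delta_pos":[0,0,0],"rotation":[0,0,0],"grip":255},{"delta_pos":[0,0,0],"rotation":[0,0,0],"grip":255},{"delta_pos":[0,0,0],"rotation":[0,0,0],"grip":255},{"delta_pos":[0,0,0],"rotation":[0,0,0],"grip":255},{"delta_pos":[0,0,0],"rotation":[0,0,0],"grip":255},{"delta_pos":[0,0,0],"rotation":[0,0,0],"grip":255},{"delta_pos":[0,0,0],"rotation":[0,0,0],"grip":255}])

```text
time: 3.87
tool_pos: [0.5249, -0.1429, 0.0957]
orientation: [0.99, 0.144, -0.0, -0.0]
ft_force: [-1.2, 0.3, 0.7]
opening: 0.0364
finger_force: 0.0
```

Request:
send_rows(plan=[{"delta_pos":[0,0,0],"rotation":[0,0,0],"grip":255},{"delta_pos":[0,0,0],"rotation":[0,0,0],"grip":255},{"delta_pos":[0,0,0],"rotation":[0,0,0],"grip":255},{"delta_pos":[0,0,0],"rotation":[0,0,0],"grip":255},{"delta_pos":[0,0,0],"rotation":[0,0,0],"grip":255},{"delta_pos":[0,0,0],"rotation":[0,0,0],"grip":255},{"delta_pos":[0,0,0],"rotation":[0,0,0],"grip":255},{"delta_pos":[0,0,0],"rotation":[0,0,0],"grip":255}])

```text
time: 4.53
tool_pos: [0.5251, -0.1434, 0.0958]
orientation: [0.99, 0.144, 0.0, 0.0]
ft_force: [1.0, -3.2, 0.2]
opening: 0.0121
finger_force: 30.0
```

Request:
send_rows(plan=[{"delta_pos":[0,0,-0.5],"rotation":[0,0,0],"grip":255},{"delta_pos":[0,0,-1],"rotation":[0,0,0],"grip":255},{"delta_pos":[0,0,-1],"rotation":[0,0,0],"grip":255},{"delta_pos":[0,0,-1],"rotation":[0,0,0],"grip":255},{"delta_pos":[0,0,-1],"rotation":[0,0,0],"grip":255},{"delta_pos":[0,0,-1],"rotation":[0,0,0],"grip":255},{"delta_pos":[0,0,-1],"rotation":[0,0,0],"grip":255},{"delta_pos":[0,0,-1],"rotation":[0,0,0],"grip":255},{"delta_pos":[0,0,-0.5],"rotation":[0,0,0],"grip":255},{"delta_pos":[0,0,0],"rotation":[0,0,0],"grip":255},{"delta_pos":[0,0,0],"rotation":[0,0,0],"grip":255}])

```text
time: 5.45
tool_pos: [0.525, -0.1429, 0.176]
orientation: [0.99, 0.144, 0.0, 0.0]
ft_force: [-0.6, -0.0, -0.5]
opening: 0.0124
finger_force: 30.0
```

```bash
python3 -c "
from h import *
to([.5375,.1035,.145])
s=arm.observe();c=cam('wrist',s);im=arm.read_camera('wrist')
M=R.from_quat(s['orientation'])
P=lambda d:proj(c,s['tool_pos']+M.apply(d))
print('predicted tip px',P([0,0,.0908]),'collar',P([0,0,.0748]),P([0,0,-.03]))
cv2.imwrite('pics/w3.png',cv2.resize(im[60:360,130:430],None,fx=2,fy=2,interpolation=3))"
```

```text
pos [ 0.525  -0.1429  0.176 ] t 5.45 delta cm [  8.216 -23.266   3.092] rot deg [ 0.02 -0.02 -0.  ] F [-0.65 -0.02 -0.5 ] open 0.0124 ff 29.984886646270752
predicted tip px [284.04329969 211.23512625] collar [284.0759553  217.14885131] [284.46522563 287.64325467]
```

View pics/w3.png

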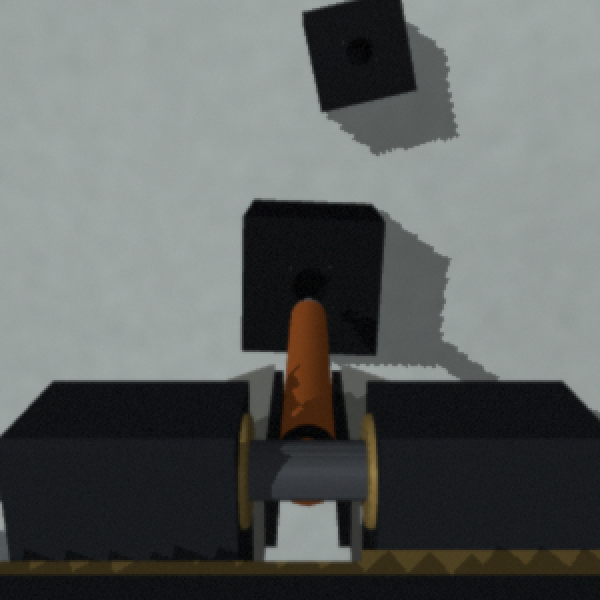

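The crop shows the stylus hanging vertical between the fingers with its tip at about (311,297), on the tool axis to within about 1 mm. I'll move it over the button.

Request:
send_rows(plan=[{"delta_pos":[0.4,-1.1,0],"rotation":[0,0,0],"grip":255},{"delta_pos":[0.8,-2.3,0],"rotation":[0,0,0],"grip":255},{"delta_pos":[0.8,-2.3,0],"rotation":[0,0,0],"grip":255},{"delta_pos":[0.8,-2.3,0],"rotation":[0,0,0],"grip":255},{"delta_pos":[0.8,-2.3,0],"rotation":[0,0,0],"grip":255},{"delta_pos":[0.8,-2.3,0],"rotation":[0,0,0],"grip":255},{"delta_pos":[0.8,-2.3,0],"rotation":[0,0,0],"grip":255},{"delta_pos":[0.8,-2.3,0],"rotation":[0,0,0],"grip":255},{"delta_pos":[0.8,-2.3,0],"rotation":[0,0,0],"grip":255},{"delta_pos":[0.8,-2.3,0],"rotation":[0,0,0],"grip":255},{"delta_pos":[0.6,-1.4,0],"rotation":[0,0,0],"grip":255}])

```text
time: 6.42
tool_pos: [0.5362, 0.1072, 0.1753]
orientation: [0.989, 0.146, -0.0, -0.001]
ft_force: [-0.1, -0.3, -0.2]
opening: 0.0124
finger_force: 30.0
```

Request:
send_rows(plan=[{"delta_pos":[0,0,0.8],"rotation":[0,0,0],"grip":255},{"delta_pos":[0,0,0.8],"rotation":[0,0,0],"grip":255},{"delta_pos":[0,0,0.8],"rotation":[0,0,0],"grip":255},{"delta_pos":[0,0,0.7],"rotation":[0,0,0],"grip":255},{"delta_pos":[0,0,0],"rotation":[0,0,0],"grip":255},{"delta_pos":[0,0,0],"rotation":[0,0,0],"grip":255}])

```text
time: 6.92
tool_pos: [0.5369, 0.1016, 0.1438]
orientation: [0.99, 0.143, -0.001, 0.0]
ft_force: [0.6, 0.1, 0.5]
opening: 0.0123
finger_force: 30.0
```

```bash
python3 -c "
from h import *
to([.5375,.104,.135])
for n in('wrist','side','top'):
  c=cam(n);im=arm.read_camera(n);cv2.imwrite(f'pics/{n}4.png',im)
  p=arm.observe()['tool_pos'];print(n,proj(c,[p[0],p[1],p[2]-.0908]),proj(c,[.5375,.1033,.034]))
a=cv2.imread('pics/wrist4.png')[130:330,180:380];b=cv2.imread('pics/side4.png')[190:290,240:340]
cv2.imwrite('pics/c4.png',np.hstack([cv2.resize(a,(400,400),interpolation=3),cv2.resize(b,(400,400),interpolation=3)]))"
```

```text
pos [0.5369 0.1016 0.1438] t 6.9167 delta cm [ 0.126 -0.213  0.876] rot deg [-0.01  0.11 -0.  ] F [0.62 0.14 0.55] open 0.0123 ff 29.985584020614624
wrist [283.77181283 210.49114679] [282.2872128 203.6277473]
side [287.63420069 267.16274659] [287.40380329 274.22434299]
top [237.58717874 239.22411299] [237.87146784 239.77557364]
```

View pics/c4.png

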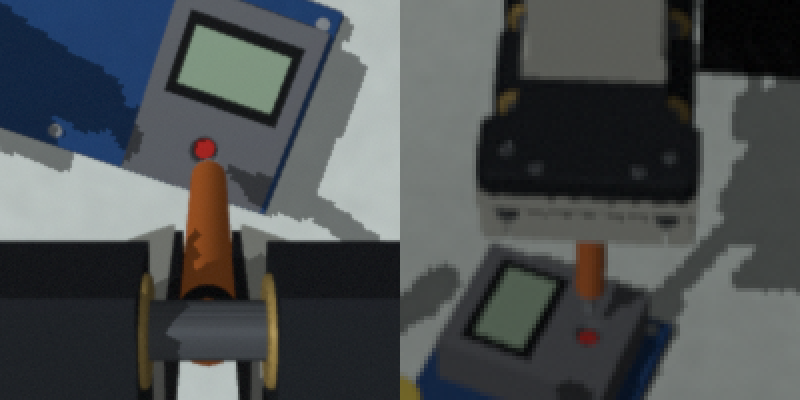

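The left crop (wrist) has the button at (203,149), just ahead of the stylus. The right crop (side) has the tip at about (591,305), above the button at (588,337). It needs about 2.4 mm along tool -y, then down.

Request:
send_rows(plan=[{"delta_pos":[0.1,-0.24,0],"rotation":[0,0,0],"grip":255},{"delta_pos":[0,0,0.5],"rotation":[0,0,0],"grip":255},{"delta_pos":[0,0,0.5],"rotation":[0,0,0],"grip":255},{"delta_pos":[0,0,0.4],"rotation":[0,0,0],"grip":255},{"delta_pos":[0,0,0],"rotation":[0,0,0],"grip":255},{"delta_pos":[0,0,0],"rotation":[0,0,0],"grip":255}])

```text
time: 7.57
tool_pos: [0.5373, 0.1054, 0.1302]
orientation: [0.99, 0.144, -0.001, -0.0]
ft_force: [0.3, 0.3, -1.2]
opening: 0.0128
finger_force: 30.0
```

```bash
python3 -c "
from h import *
to([.5375,.104,.1213])"
```

```text
pos [0.5373 0.1054 0.1302] t 7.5667 delta cm [-0.021  0.137  0.891] rot deg [-0.01  0.06 -0.  ] F [ 0.29  0.32 -1.21] open 0.0128 ff 29.985600113868713
```

Request:
send_rows(plan=[{"delta_pos":[0,0.1,0.2],"rotation":[0,0,0],"grip":255},{"delta_pos":[0,0,0.2],"rotation":[0,0,0],"grip":255},{"delta_pos":[0,0,0.1],"rotation":[0,0,0],"grip":255},{"delta_pos":[0,0,0],"rotation":[0,0,0],"grip":255},{"delta_pos":[0,0,0],"rotation":[0,0,0],"grip":255},{"delta_pos":[0,0,0],"rotation":[0,0,0],"grip":255}])

```text
time: 8.07
tool_pos: [0.5381, 0.1045, 0.1258]
orientation: [0.99, 0.144, 0.0, -0.0]
ft_force: [0.0, -0.1, 0.4]
opening: 0.0125
finger_force: 30.0
```

Request:
send_rows(plan=[{"delta_pos":[0,0,0.1],"rotation":[0,0,0],"grip":255},{"delta_pos":[0,0,0.1],"rotation":[0,0,0],"grip":255},{"delta_pos":[0,0,0],"rotation":[0,0,0],"grip":255},{"delta_pos":[0,0,0],"rotation":[0,0,0],"grip":255}])

```text
time: 8.4
tool_pos: [0.5383, 0.1045, 0.1239]
orientation: [0.99, 0.144, 0.0, -0.0]
ft_force: [0.8, 0.1, 0.4]
opening: 0.0125
finger_force: 30.0
```

Request:
send_rows(plan=[{"delta_pos":[0,0,0.1],"rotation":[0,0,0],"grip":255},{"delta_pos":[0,0,0.1],"rotation":[0,0,0],"grip":255},{"delta_pos":[0,0,0],"rotation":[0,0,0],"grip":255},{"delta_pos":[0,0,0],"rotation":[0,0,0],"grip":255}])

```text
time: 8.73
tool_pos: [0.5382, 0.1045, 0.1218]
orientation: [0.99, 0.144, 0.0, -0.0]
ft_force: [-0.6, 0.1, 1.8]
opening: 0.0122
finger_force: 30.0
```

Request:
send_rows(plan=[{"delta_pos":[0,0,0.1],"rotation":[0,0,0],"grip":255},{"delta_pos":[0,0,0],"rotation":[0,0,0],"grip":255},{"delta_pos":[0,0,0],"rotation":[0,0,0],"grip":255}])

```text
time: 8.98
tool_pos: [0.5383, 0.1046, 0.1211]
orientation: [0.99, 0.144, 0.0, 0.0]
ft_force: [0.2, -0.6, 4.6]
opening: 0.0125
finger_force: 30.0
```

Request:
send_rows(plan=[{"delta_pos":[0,0,0.06],"rotation":[0,0,0],"grip":255},{"delta_pos":[0,0,0],"rotation":[0,0,0],"grip":255},{"delta_pos":[0,0,0],"rotation":[0,0,0],"grip":255}])

```text
time: 9.23
tool_pos: [0.5385, 0.1046, 0.1208]
orientation: [0.99, 0.144, 0.001, 0.0]
ft_force: [-1.8, -0.2, 7.7]
opening: 0.0122
finger_force: 30.0
```

The force has reached 7.7 N at TCP z 0.121, so the tip is at about 0.030: the button has bottomed and the tip is not on the rim. I'll lift and return to the holder.

Request:
send_rows(plan=[{"delta_pos":[0,0,-0.4],"rotation":[0,0,0],"grip":255},{"delta_pos":[0,0,-1],"rotation":[0,0,0],"grip":255},{"delta_pos":[0,0,-1.6],"rotation":[0,0,0],"grip":255},{"delta_pos":[0,0,-1.6],"rotation":[0,0,0],"grip":255},{"delta_pos":[0,0,-0.9],"rotation":[0,0,0],"grip":255},{"delta_pos":[0,0,0],"rotation":[0,0,0],"grip":255}])

```text
time: 9.73
tool_pos: [0.5393, 0.1049, 0.1773]
orientation: [0.99, 0.144, 0.002, 0.0]
ft_force: [0.8, -0.1, 0.3]
opening: 0.0127
finger_force: 30.0
```

```bash
python3 -c "
from h import *
to([.525,-.1433,.176])"
```

```text
pos [0.5393 0.1049 0.1773] t 9.7333 delta cm [-8.436 23.381  0.114] rot deg [ 0.04 -0.19 -0.  ] F [ 0.84 -0.11  0.31] open 0.0127 ff 29.985533952713013
```

Request:
send_rows(plan=[{"delta_pos":[-0.4,1.1,0],"rotation":[0,0,0],"grip":255},{"delta_pos":[-0.8,2.3,0],"rotation":[0,0,0],"grip":255},{"delta_pos":[-0.8,2.3,0],"rotation":[0,0,0],"grip":255},{"delta_pos":[-0.9,2.3,0],"rotation":[0,0,0],"grip":255},{"delta_pos":[-0.8,2.3,0],"rotation":[0,0,0],"grip":255},{"delta_pos":[-0.9,2.3,0],"rotation":[0,0,0],"grip":255},{"delta_pos":[-0.8,2.3,0],"rotation":[0,0,0],"grip":255},{"delta_pos":[-0.9,2.3,0],"rotation":[0,0,0],"grip":255},{"delta_pos":[-0.9,2.3,0],"rotation":[0,0,0],"grip":255},{"delta_pos":[-0.8,2.3,0],"rotation":[0,0,0],"grip":255},{"delta_pos":[-0.4,1.58,0],"rotation":[0,0,0],"grip":255}])

```text
time: 10.65
tool_pos: [0.5218, -0.1476, 0.1736]
orientation: [0.99, 0.142, -0.002, 0.0]
ft_force: [0.5, -0.4, -0.8]
opening: 0.0125
finger_force: 30.0
```

Request:
send_rows(plan=[{"delta_pos":[0,0,0],"rotation":[0,0,0],"grip":255},{"delta_pos":[0,0,0],"rotation":[0,0,0],"grip":255},{"delta_pos":[0,0,0],"rotation":[0,0,0],"grip":255},{"delta_pos":[0,0,0],"rotation":[0,0,0],"grip":255},{"delta_pos":[0,0,0],"rotation":[0,0,0],"grip":255}])

```text
time: 11.07
tool_pos: [0.524, -0.1421, 0.175]
orientation: [0.989, 0.145, -0.0, -0.0]
ft_force: [0.5, -0.2, 0.3]
opening: 0.0126
finger_force: 30.0
```

```bash
python3 -c "
from h import *
to([.525,-.1433,.155])"
```

```text
pos [ 0.524  -0.1421  0.175 ] t 11.0667 delta cm [0.059 0.143 1.999] rot deg [-0.03  0.01 -0.  ] F [ 0.48 -0.21  0.25] open 0.0126 ff 29.985584914684296
```

Request:
send_rows(plan=[{"delta_pos":[0.06,0.12,0],"rotation":[0,0,0],"grip":255},{"delta_pos":[0,0,0.4],"rotation":[0,0,0],"grip":255},{"delta_pos":[0,0,0.4],"rotation":[0,0,0],"grip":255},{"delta_pos":[0,0,0.3],"rotation":[0,0,0],"grip":255},{"delta_pos":[0,0,0.2],"rotation":[0,0,0],"grip":255},{"delta_pos":[0,0,0],"rotation":[0,0,0],"grip":255},{"delta_pos":[0,0,0],"rotation":[0,0,0],"grip":255},{"delta_pos":[0,0,0],"rotation":[0,0,0],"grip":255}])

```text
time: 11.73
tool_pos: [0.5251, -0.1445, 0.1622]
orientation: [0.99, 0.144, 0.0, -0.0]
ft_force: [-1.0, 0.4, -0.5]
opening: 0.0118
finger_force: 30.0
```

```bash
python3 -c "
from h import *
to([.525,-.1433,.145])"
```

```text
pos [ 0.5251 -0.1445  0.1622] t 11.7333 delta cm [ 0.022 -0.121  1.719] rot deg [ 0.   -0.01 -0.  ] F [-1.02  0.37 -0.48] open 0.0118 ff 29.985572397708893
```

Request:
send_rows(plan=[{"delta_pos":[0,-0.08,0],"rotation":[0,0,0],"grip":255},{"delta_pos":[0,0,0.3],"rotation":[0,0,0],"grip":255},{"delta_pos":[0,0,0.3],"rotation":[0,0,0],"grip":255},{"delta_pos":[0,0,0.3],"rotation":[0,0,0],"grip":255},{"delta_pos":[0,0,0.3],"rotation":[0,0,0],"grip":255},{"delta_pos":[0,0,0.3],"rotation":[0,0,0],"grip":255},{"delta_pos":[0,0,0],"rotation":[0,0,0],"grip":255},{"delta_pos":[0,0,0],"rotation":[0,0,0],"grip":255},{"delta_pos":[0,0,0],"rotation":[0,0,0],"grip":255}])

```text
time: 12.48
tool_pos: [0.5248, -0.1437, 0.1471]
orientation: [0.99, 0.144, 0.0, -0.0]
ft_force: [-0.6, 0.4, -0.5]
opening: 0.0127
finger_force: 30.0
```

Request:
send_rows(plan=[{"delta_pos":[0,0,0.3],"rotation":[0,0,0],"grip":255},{"delta_pos":[0,0,0.3],"rotation":[0,0,0],"grip":255},{"delta_pos":[0,0,0.3],"rotation":[0,0,0],"grip":255},{"delta_pos":[0,0,0],"rotation":[0,0,0],"grip":255},{"delta_pos":[0,0,0],"rotation":[0,0,0],"grip":255},{"delta_pos":[0,0,0],"rotation":[0,0,0],"grip":255}])

```text
time: 12.98
tool_pos: [0.5248, -0.1437, 0.1381]
orientation: [0.99, 0.144, -0.0, -0.0]
ft_force: [-1.2, 0.3, -0.7]
opening: 0.0125
finger_force: 30.0
```

Request:
send_rows(plan=[{"delta_pos":[0,0,0.2],"rotation":[0,0,0],"grip":255},{"delta_pos":[0,0,0.2],"rotation":[0,0,0],"grip":255},{"delta_pos":[0,0,0.2],"rotation":[0,0,0],"grip":255},{"delta_pos":[0,0,0.2],"rotation":[0,0,0],"grip":255},{"delta_pos":[0,0,0],"rotation":[0,0,0],"grip":255}])

```text
time: 13.4
tool_pos: [0.5247, -0.1438, 0.1297]
orientation: [0.99, 0.144, -0.0, -0.0]
ft_force: [0.3, 0.4, -2.0]
opening: 0.0126
finger_force: 30.0
```

Request:
send_rows(plan=[{"delta_pos":[0,0,0.3],"rotation":[0,0,0],"grip":255},{"delta_pos":[0,0,0.3],"rotation":[0,0,0],"grip":255},{"delta_pos":[0,0,0.3],"rotation":[0,0,0],"grip":255},{"delta_pos":[0,0,0],"rotation":[0,0,0],"grip":255}])

```text
time: 13.73
tool_pos: [0.5246, -0.1438, 0.1205]
orientation: [0.99, 0.144, -0.0, -0.0]
ft_force: [0.4, 0.2, -0.2]
opening: 0.0123
finger_force: 30.0
```

Entering freely. 2.4 cm more to the floor.

Request:
send_rows(plan=[{"delta_pos":[0,0,0.4],"rotation":[0,0,0],"grip":255},{"delta_pos":[0,0,0.4],"rotation":[0,0,0],"grip":255},{"delta_pos":[0,0,0.4],"rotation":[0,0,0],"grip":255},{"delta_pos":[0,0,0.4],"rotation":[0,0,0],"grip":255},{"delta_pos":[0,0,0.4],"rotation":[0,0,0],"grip":255},{"delta_pos":[0,0,0.2],"rotation":[0,0,0],"grip":255},{"delta_pos":[0,0,0.1],"rotation":[0,0,0],"grip":255},{"delta_pos":[0,0,0],"rotation":[0,0,0],"grip":255},{"delta_pos":[0,0,0],"rotation":[0,0,0],"grip":255}])

```text
time: 14.48
tool_pos: [0.5248, -0.1438, 0.0981]
orientation: [0.99, 0.144, -0.0, -0.0]
ft_force: [-0.4, -0.3, -1.4]
opening: 0.0121
finger_force: 30.0
```

Request:
send_rows(plan=[{"delta_pos":[0,0,0.15],"rotation":[0,0,0],"grip":255},{"delta_pos":[0,0,0],"rotation":[0,0,0],"grip":255},{"delta_pos":[0,0,0],"rotation":[0,0,0],"grip":255},{"delta_pos":[0,0,0],"rotation":[0,0,0],"grip":0},{"delta_pos":[0,0,0],"rotation":[0,0,0],"grip":0},{"delta_pos":[0,0,0],"rotation":[0,0,0],"grip":0},{"delta_pos":[0,0,0],"rotation":[0,0,0],"grip":0},{"delta_pos":[0,0,0],"rotation":[0,0,0],"grip":0},{"delta_pos":[0,0,0],"rotation":[0,0,0],"grip":0},{"delta_pos":[0,0,0],"rotation":[0,0,0],"grip":0},{"delta_pos":[0,0,0],"rotation":[0,0,0],"grip":0}])

```text
time: 15.4
tool_pos: [0.5248, -0.1438, 0.0967]
orientation: [0.99, 0.144, 0.0, 0.0]
ft_force: [-0.2, -0.2, -0.2]
opening: 0.0611
finger_force: 0.0
```

Request:
send_rows(plan=[{"delta_pos":[0,0,0],"rotation":[0,0,0],"grip":0},{"delta_pos":[0,0,0],"rotation":[0,0,0],"grip":0},{"delta_pos":[0,0,0],"rotation":[0,0,0],"grip":0},{"delta_pos":[0,0,-1],"rotation":[0,0,0],"grip":0},{"delta_pos":[0,0,-2],"rotation":[0,0,0],"grip":0},{"delta_pos":[0,0,-3],"rotation":[0,0,0],"grip":0},{"delta_pos":[0,0,-3],"rotation":[0,0,0],"grip":0},{"delta_pos":[0,0,-3],"rotation":[0,0,0],"grip":0},{"delta_pos":[0,0,-2],"rotation":[0,0,0],"grip":0},{"delta_pos":[0,0,0],"rotation":[0,0,0],"grip":0},{"delta_pos":[0,0,0],"rotation":[0,0,0],"grip":0}])

```text
time: 16.32
tool_pos: [0.5257, -0.144, 0.2386]
orientation: [0.99, 0.144, 0.001, 0.001]
ft_force: [-0.7, -0.4, 0.6]
opening: 0.0921
finger_force: 0.0
```

```bash
python3 -c "
from h import *
to([.5655,.239,.25])
for n in('wrist','side','top'):
  c=cam(n);im=arm.read_camera(n);cv2.imwrite(f'pics/{n}5.png',im)
  for ce,st in blobs(im[:,:440],(5,150,80),(16,255,255),12):
    if n=='wrist' or 320<ce[0]<350: print(n,ce,st,atz(c,ce,.135))
  print(proj(c,[.5253,-.1435,.135]))"
```

```text
pos [ 0.5257 -0.144   0.2386] t 16.3167 delta cm [ 14.723 -35.579  -1.197] rot deg [ 0.15 -0.15 -0.  ] F [-0.72 -0.36  0.64] open 0.0921 ff 0.0
wrist [280.2, 191.1] [277, 184, 8, 16, 95] [ 0.53799677 -0.13737655  0.135     ]
wrist [282.4, 208.2] [275, 201, 16, 15, 184] [ 0.52468282 -0.1431856   0.135     ]
[282.9779119  207.61221077]
side [332.9, 153.4] [331, 152, 5, 4, 19] [ 0.52552653 -0.13984224  0.135     ]
side [330.5, 170.3] [328, 159, 6, 23, 91] [ 0.51647968 -0.08717569  0.135     ]
[333.46850158 152.3686968 ]
[342.61025673 245.43319031]
```

The stylus is back in its holder at the original spot. On to the knob.

Request:
send_rows(plan=[{"delta_pos":[0.5,-1.2,-0.5],"rotation":[0,0,0],"grip":0},{"delta_pos":[1,-2.5,-0.5],"rotation":[0,0,0],"grip":0},{"delta_pos":[1,-2.5,0],"rotation":[0,0,0],"grip":0},{"delta_pos":[1,-2.5,0],"rotation":[0,0,0],"grip":0},{"delta_pos":[1,-2.5,0],"rotation":[0,0,0],"grip":0},{"delta_pos":[1,-2.5,0],"rotation":[0,0,0],"grip":0},{"delta_pos":[1,-2.5,0],"rotation":[0,0,0],"grip":0},{"delta_pos":[1,-2.5,0],"rotation":[0,0,0],"grip":0},{"delta_pos":[1,-2.5,0],"rotation":[0,0,0],"grip":0},{"delta_pos":[1,-2.5,0],"rotation":[0,0,0],"grip":0},{"delta_pos":[1,-2.5,0],"rotation":[0,0,0],"grip":0},{"delta_pos":[1,-2.5,0],"rotation":[0,0,0],"grip":0}])

```text
time: 17.47
tool_pos: [0.5522, 0.1665, 0.246]
orientation: [0.99, 0.144, -0.001, -0.0]
ft_force: [0.9, 0.1, -0.5]
opening: 0.0913
finger_force: 0.0
```

Request:
send_rows(plan=[{"delta_pos":[1,-2.5,0],"rotation":[0,0,0],"grip":0},{"delta_pos":[1,-2.5,0],"rotation":[0,0,0],"grip":0},{"delta_pos":[0.6,-1.4,0],"rotation":[0,0,0],"grip":0},{"delta_pos":[0,0,0],"rotation":[0,0,0],"grip":0},{"delta_pos":[0,0,0],"rotation":[0,0,0],"grip":0},{"delta_pos":[0,0,0],"rotation":[0,0,0],"grip":0},{"delta_pos":[0,0,0],"rotation":[0,0,0],"grip":0}])

```text
time: 18.05
tool_pos: [0.5599, 0.2314, 0.2462]
orientation: [0.99, 0.143, -0.0, 0.001]
ft_force: [0.1, -0.4, 0.2]
opening: 0.0917
finger_force: 0.0
```

```bash
python3 -c "
from h import *
to([.5655,.239,.2])
c=cam('wrist');im=arm.read_camera('wrist');cv2.imwrite('pics/w6.png',im)
print(proj(c,[.5655,.239,.161]))
for ce,st in blobs(im,(20,120,80),(32,255,255),50): print(ce,st,atz(c,ce,.155))"
```

```text
pos [0.5599 0.2314 0.2462] t 18.05 delta cm [ 0.754 -0.579  4.615] rot deg [0.05 0.06 0.  ] F [ 0.08 -0.39  0.22] open 0.0917 ff 0.0
[276.43446895 203.7093805 ]
[278.0, 202.3] [265, 186, 28, 32, 630] [0.56540305 0.23782162 0.155     ]
[475.6, 297.3] [468, 272, 13, 51, 264] [0.53286621 0.05325329 0.155     ]
```

View pics/w6.png

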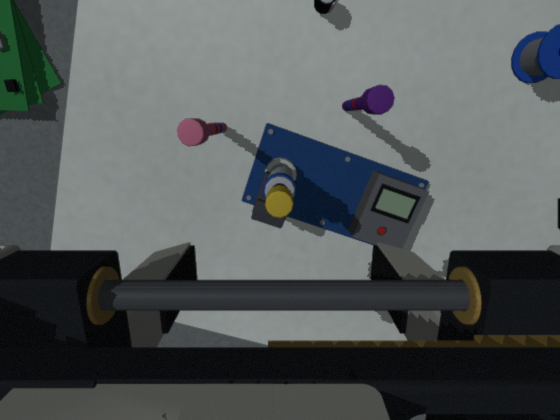

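The wrist view shows the yellow knob at about (279,203), in line with the fixed views at (0.565,0.237). The pink plunger at (195,131) and the purple one at (372,102) are clear of the finger line. I'll move closer and re-measure.

Request:
send_rows(plan=[{"delta_pos":[0.35,-0.2,0.5],"rotation":[0,0,0],"grip":0},{"delta_pos":[0.3,-0.2,1],"rotation":[0,0,0],"grip":0},{"delta_pos":[0,0,1.5],"rotation":[0,0,0],"grip":0},{"delta_pos":[0,0,1.2],"rotation":[0,0,0],"grip":0},{"delta_pos":[0,0,0.4],"rotation":[0,0,0],"grip":0},{"delta_pos":[0,0,0],"rotation":[0,0,0],"grip":0},{"delta_pos":[0,0,0],"rotation":[0,0,0],"grip":0},{"delta_pos":[0,0,0],"rotation":[0,0,0],"grip":0},{"delta_pos":[0,0,0],"rotation":[0,0,0],"grip":0}])

```text
time: 18.85
tool_pos: [0.5655, 0.2388, 0.2014]
orientation: [0.99, 0.144, 0.001, -0.0]
ft_force: [0.1, 0.5, 0.1]
opening: 0.0918
finger_force: 0.0
```

```bash
cat > k.py <<'E'
from h import *
s=arm.observe();c=cam('wrist',s);im=arm.read_camera('wrist');cv2.imwrite('pics/k%d.png'%(s['time']*100),im)
to([.565,.2372,.145])
m=R.from_quat(s['orientation'])
for ce,st in blobs(im,(20,120,60),(32,255,255),200):
    if abs(ce[0]-280)<60:
        r=st[2]/2; P=atz(c,(st[0]+r-.5,st[1]+st[3]-r-.5),.161)
        print(ce,st,'knob',P.round(4),'tool mm',(m.inv().apply(P-s['tool_pos'])*1000).round(2))
# tool y line px of axis at knob depth
print('centre col',proj(c,s['tool_pos']+m.apply([0,0,s['tool_pos'][2]-.149])))
E
python3 k.py
```

```text
pos [0.5655 0.2388 0.2014] t 18.9 delta cm [-0.102  0.144  5.642] rot deg [-0.   -0.08  0.  ] F [-0.24  0.07 -0.69] open 0.0917 ff 0.0
[286.1, 228.7] [270, 209, 34, 40, 1021] knob [0.5668 0.2377 0.161 ] tool mm [ 0.88  1.49 40.41]
centre col [284.12935025 226.80545476]
```

Request:
send_rows(plan=[{"delta_pos":[0.1,0.15,0],"rotation":[0,0,0],"grip":0},{"delta_pos":[0,0,0.8],"rotation":[0,0,0],"grip":0},{"delta_pos":[0,0,1.5],"rotation":[0,0,0],"grip":0},{"delta_pos":[0,0,1.5],"rotation":[0,0,0],"grip":0},{"delta_pos":[0,0,1.5],"rotation":[0,0,0],"grip":0},{"delta_pos":[0,0,1],"rotation":[0,0,0],"grip":0},{"delta_pos":[0,0,0.6],"rotation":[0,0,0],"grip":0},{"delta_pos":[0,0,0],"rotation":[0,0,0],"grip":0},{"delta_pos":[0,0,0],"rotation":[0,0,0],"grip":0},{"delta_pos":[0,0,0],"rotation":[0,0,0],"grip":0},{"delta_pos":[0,0,0],"rotation":[0,0,0],"grip":0}])

```text
time: 19.82
tool_pos: [0.5671, 0.2378, 0.1326]
orientation: [0.99, 0.144, 0.001, -0.0]
ft_force: [-0.5, 0.0, -0.0]
opening: 0.0917
finger_force: 0.0
```

```bash
python3 k.py
```

```text
pos [0.5671 0.2377 0.1326] t 19.8667 delta cm [-0.209 -0.012 -1.245] rot deg [-0.   -0.09  0.  ] F [0.04 0.01 0.24] open 0.0921 ff 0.0
[284.6, 265.4] [263, 247, 45, 33, 1186] knob [0.5802 0.2414 0.161 ] tool mm [ 13.62   0.22 -28.39]
centre col [284.38631743 273.32039123]
```

Request:
send_rows(plan=[{"delta_pos":[0,0,0.1],"rotation":[0,0,0],"grip":255},{"delta_pos":[0,0,0],"rotation":[0,0,0],"grip":255},{"delta_pos":[0,0,0],"rotation":[0,0,0],"grip":255},{"delta_pos":[0,0,0],"rotation":[0,0,0],"grip":255},{"delta_pos":[0,0,0],"rotation":[0,0,0],"grip":255},{"delta_pos":[0,0,0],"rotation":[0,0,0],"grip":255},{"delta_pos":[0,0,0],"rotation":[0,0,0],"grip":255},{"delta_pos":[0,0,0],"rotation":[0,0,0],"grip":255},{"delta_pos":[0,0,0],"rotation":[0,0,0],"grip":255},{"delta_pos":[0,0,0],"rotation":[0,0,0],"grip":255},{"delta_pos":[0,0,0],"rotation":[0,0,0],"grip":255},{"delta_pos":[0,0,0],"rotation":[0,0,0],"grip":255}])

```text
time: 20.87
tool_pos: [0.5664, 0.2373, 0.1306]
orientation: [0.99, 0.144, -0.0, 0.0]
ft_force: [-0.7, -0.6, -0.2]
opening: 0.0212
finger_force: 30.0
```

Request:
send_rows(plan=[{"delta_pos":[0,0,0],"rotation":[0,0,0],"grip":255},{"delta_pos":[0,0,0],"rotation":[0,0,0],"grip":255},{"delta_pos":[0,0,0],"rotation":[0,0,0],"grip":255},{"delta_pos":[0,0,0],"rotation":[0,0,0],"grip":255}])

```text
time: 21.2
tool_pos: [0.5665, 0.2374, 0.1306]
orientation: [0.99, 0.144, 0.0, 0.0]
ft_force: [-0.0, 1.3, 0.0]
opening: 0.0212
finger_force: 30.0
```

Request:
send_rows(plan=[{"delta_pos":[0,0,-0.1],"rotation":[0,0,0],"grip":255},{"delta_pos":[0,0,-0.2],"rotation":[0,0,0],"grip":255},{"delta_pos":[0,0,-0.2],"rotation":[0,0,0],"grip":255},{"delta_pos":[0,0,-0.2],"rotation":[0,0,0],"grip":255},{"delta_pos":[0,0,-0.2],"rotation":[0,0,0],"grip":255},{"delta_pos":[0,0,-0.1],"rotation":[0,0,0],"grip":255},{"delta_pos":[0,0,0],"rotation":[0,0,0],"grip":255},{"delta_pos":[0,0,0],"rotation":[0,0,0],"grip":255}])

```text
time: 21.87
tool_pos: [0.5665, 0.2374, 0.1407]
orientation: [0.99, 0.144, 0.0, 0.0]
ft_force: [0.0, -0.3, -1.1]
opening: 0.0212
finger_force: 30.0
```

```bash
python3 -c "
from h import *
to([.5665,.2374,.1736]);print(arm.observe()['torque'])"
```

```text
pos [0.5665 0.2374 0.1407] t 21.8667 delta cm [ 0.000e+00 -3.000e-03 -3.287e+00] rot deg [ 0.   -0.01 -0.  ] F [ 0.03 -0.33 -1.09] open 0.0212 ff 29.99989539384842
[ 0.04592925  0.00942401 -0.02661338]
```

Forces are just the rod's weight, with no side load. Continuing.

Request:
send_rows(plan=[{"delta_pos":[0,0,-0.1],"rotation":[0,0,0],"grip":255},{"delta_pos":[0,0,-0.2],"rotation":[0,0,0],"grip":255},{"delta_pos":[0,0,-0.2],"rotation":[0,0,0],"grip":255},{"delta_pos":[0,0,-0.2],"rotation":[0,0,0],"grip":255},{"delta_pos":[0,0,-0.2],"rotation":[0,0,0],"grip":255},{"delta_pos":[0,0,-0.2],"rotation":[0,0,0],"grip":255},{"delta_pos":[0,0,-0.2],"rotation":[0,0,0],"grip":255},{"delta_pos":[0,0,-0.2],"rotation":[0,0,0],"grip":255},{"delta_pos":[0,0,0],"rotation":[0,0,0],"grip":255},{"delta_pos":[0,0,0],"rotation":[0,0,0],"grip":255}])

```text
time: 22.7
tool_pos: [0.5666, 0.2374, 0.1558]
orientation: [0.99, 0.144, 0.0, -0.0]
ft_force: [-0.2, 0.4, -1.2]
opening: 0.0213
finger_force: 30.0
```

Request:
send_rows(plan=[{"delta_pos":[0,0,-0.2],"rotation":[0,0,0],"grip":255},{"delta_pos":[0,0,-0.2],"rotation":[0,0,0],"grip":255},{"delta_pos":[0,0,-0.2],"rotation":[0,0,0],"grip":255},{"delta_pos":[0,0,-0.2],"rotation":[0,0,0],"grip":255},{"delta_pos":[0,0,-0.2],"rotation":[0,0,0],"grip":255},{"delta_pos":[0,0,-0.2],"rotation":[0,0,0],"grip":255},{"delta_pos":[0,0,-0.2],"rotation":[0,0,0],"grip":255},{"delta_pos":[0,0,-0.2],"rotation":[0,0,0],"grip":255},{"delta_pos":[0,0,-0.18],"rotation":[0,0,0],"grip":255},{"delta_pos":[0,0,0],"rotation":[0,0,0],"grip":255},{"delta_pos":[0,0,0],"rotation":[0,0,0],"grip":255},{"delta_pos":[0,0,0],"rotation":[0,0,0],"grip":255}])

```text
time: 23.7
tool_pos: [0.5664, 0.2373, 0.1734]
orientation: [0.99, 0.144, -0.0, 0.0]
ft_force: [-0.1, 0.6, -0.7]
opening: 0.0216
finger_force: 30.0
```

```bash
python3 -c "
from h import *
to([.5665,.2374,.1736])
im=arm.read_camera('side');im2=arm.read_camera('wrist')
cv2.imwrite('pics/e.png',np.hstack([cv2.resize(im[240:380,170:310],(400,400),interpolation=3),cv2.resize(im2[180:320,210:350],(400,400),interpolation=3)]))"
```

```text
pos [0.5664 0.2373 0.1734] t 23.7 delta cm [ 0.01  -0.005 -0.023] rot deg [0. 0. 0.] F [-0.14  0.56 -0.69] open 0.0216 ff 29.999849796295166
```

View pics/e.png

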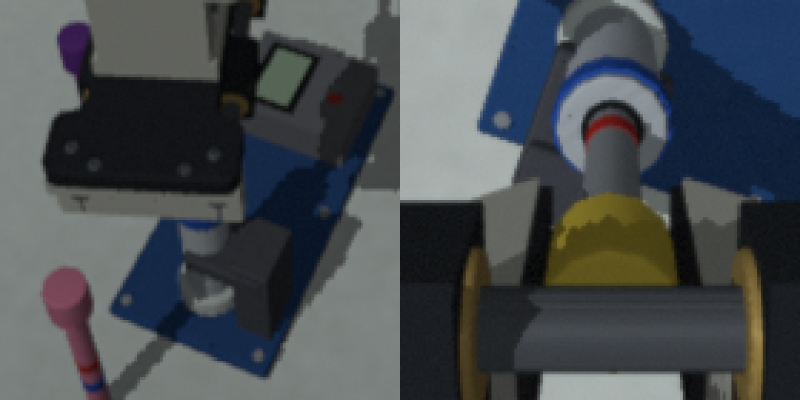

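The wrist crop shows the whole red band at (612,128) with grey rod below it at the mouth, and no blue on the rod. The only blue there is the ring on the barrel. The draw is 42.8 mm and the grip still holds at 30 N, so I'm handing in.

```bash
python3 -c "
from rig import arm
print(arm.close_job())"
```

```text
the job is handed in; nothing more can be done
None
```

The job is handed in: I pressed the zero button fully down with the stylus, stood the stylus back in its holder, and drew the plunger up 42.8 mm. The whole red band shows with no blue, the gripper still holds the knob, and I touched none of the bystanders.

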